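# Open the board tester and load a board

## Robot

A 7-joint arm with a two-finger parallel gripper is mounted at the origin on the work surface. World frame = base frame: x ahead of the robot, y to its left, z up, the work surface at z = 0. Lengths are in m, angles in rad, forces in N, time in s.
With the tool pointing down it reaches from about 0.4 to 0.9 m from the base axis. Payload 5.6 kg.
Tool frame: the origin (TCP) lies between the finger pads; the fingertips stand 14 mm ahead of it and the grasp point (between the pads) lies 5 mm behind it; z points along the fingers, y is the line along which they close (so a half turn about z gives the same grasp; the last joint's range is limited). The gripper opens to 92 mm and grips with 3 to 60 N. Pads are 20 mm wide; open, the fingers measure 128 mm over their backs; the gripper's body (75 mm by 189 mm) begins 69 mm behind the grasp point.
Start: joints at [-1.211, 0.468, -0.012, 1.603, 0.006, 1.071, -0.056], TCP at [0.255, 0.598, 0.229] pointing down, gripper open.
Joint ranges: [-2.53, 2.53], [-0.31, 2.02], [-1.57, 1.55], [0.28, 2.44], [-1.29, 4.43], [0.15, 1.84], [-2.92, 2.92]. Speed limits (rad/s): [2.57, 2.57, 3.14, 3.14, 3.14, 3.14, 3.14].

## Interface

Orientations are given as [roll, pitch, yaw] about the fixed x, y, z axes, in that order (R = Rz(yaw) Ry(pitch) Rx(roll)).
In Python, from rig import env gives the robot as it stands. Calls block until the motion is done:
- env.move_ptp(position, orientation): joint-space move of the TCP to a pose.
- env.servo_line(position, ori=None, rate=0.15, stop_force=None): straight line of the TCP; ori=None keeps the orientation; rate is the mean speed in m/s. With stop_force (N) it stops when the force on the tool has changed by that much, and returns True; else False.
- env.goto_joints(angles): joint-space move.
- env.set_gripper(opening, force=None): finger opening in m; force is the grip in N (None keeps the last); returns when the fingers have stopped.
- env.hold(seconds).
- env.inverse_kinematics(position, orientation): joint angles nearest the present ones, or None.
- env.get_state(): the state.
- env.capture(name): name is "scene" or "top" or "wrist"; returns a dict with "pixels" (400x640x3 uint8, red, green, blue), "depth" (400x640 float32, m along the optical axis (not along the pixel's ray), 0 where there is no reading), "K" (3x3 intrinsics, pixels), "k1" (the pictures are not rectified: a ray, as slopes to the right and down, at radius r is drawn at 1 + k1 r^2 times it, then the intrinsics apply), "camera_from_world" (4x4, takes a point from world to camera coordinates). Camera axes: x right, y down, z forward; pixel columns grow to the right and rows downward; lengths in m; the calibration is good to about 2 mm. A picture is of the moment at which its call begins.
A pose or a line that the arm cannot do raises env.Unreachable and nothing moves.
- env.job_done(): hands the job in; it is judged then, once.
Trained networks look in a picture, given as the dict that the camera call returned (one of the last four; its "shot" number tells which), for a name from the list of things; names that differ only in an ending like _2 or _b are one class to them, and where a whole thing is asked for, a point or a joint stands for the part that bears it (a point fixed in the world has none). Each returns a list of dicts, best first, with "score" (0 to 1); they miss things now and then, are a little off and sometimes report something else, mostly with a low value. They report only what shows in the picture. A call takes as long as a camera call. They do not tell look-alikes from the thing itself.
- env.masks_of(label, picture): "region" (400x640 bool, what is visible of it) and "extent" ([left, top, width, height] in pixels, round what is visible of it).
The state is a dict: "time": time; "joint_pos": joint angles; "dq": joint speeds; "effort": joint torques, N m; "ee_pos": TCP position; "tool_rot": TCP orientation; "ft_force": force on the tool from outside, world axes, zero at the start; "moment": the same for the moment, N m; "opening": finger opening in m; "grasp_force": force on a finger pad.
Only numpy, scipy, OpenCV 4.12 (cv2) and the standard library are available. Lean on these libraries where they do the work, as an engineer would, in place of code of your own. Each camera call takes 0.05 s, during which the arm holds its last target. There are 200 camera calls.

## Task

Open the board tester: lift its counterweighted cover by the handle over its balance point and lead it, without letting it swing free or slam, right back until it rests on its rubber stops, without forcing it against them, and let it go so that it stays open by itself. Then take the green board from the blue mat and lower it gently, in the fingers, right down into the tester, not dropping it: white connector to the front, both tooling pins through its holes and lying flat on the rests. Leave the red board and the other things on the bench alone.

Things in the scene. Friction and masses are not known exactly. Their poses are not given: they have to be found in the camera images.
- fixture: board tester (bed-of-nails test fixture), fixed: grey box 150 mm deep (own x), 200 mm wide (own y), black top plate 95 mm above the bench. Origin on the bench under its middle; own -x is the front (push buttons), own +x the rear with hinge and counterweight. On its rear two rubber-headed stop screws, screwed in differently each time, stop the counterweight when the cover is fully open.
- cover: clear hinged cover of the tester, 170 mm wide, aluminium frame. Origin on the hinge axis, midway, 115 mm above the bench, 100 mm behind the tester's middle. Turns about its own y (the tester's y). Shut, its axes equal the tester's; opening tips its z axis rearwards. Plate from the hinge 143 mm along own -x, top at own z 18 mm, frame and four pusher rods down to own z -8 mm.
- hinge (a point): on the hinge axis, midway. The cover rests fully open somewhere from 82 to 108 degrees of opening, as the stop screws are set: this has to be felt. The rubber yields about 1.5 mm at the handle under 3 N, 3 mm under 9 N. Let go more than 3 degrees (10 mm) before the stop, the cover may slam; pushed on at the handle with over 12 N, it is forced. Hinge friction is slight.
- counterweight: dark steel bar clamped on two arms behind the hinge, rigid with the cover: diameter 30 mm, 110 mm long. Origin at its centre, 67 to 83 mm from the hinge axis as it is clamped, 15 degrees above the cover's plane. Below the balance point (40 to 60 degrees of opening) the cover falls shut, beyond it falls open, with up to 2 N at the handle.
- handle (a point): middle of the bar of the cover's bow handle: black, round, diameter 12 mm, 110 mm long along the cover's y, at the cover's own x -180, z 50 mm (187 mm from the hinge axis). Stands forward of and above the cover's front edge, 30 mm clear all round, for a pinch from above; it turns between the fingers as the cover swings. Lead it below 0.2 m/s.
- nest (a point): centre of the nest on the tester: in the plane of the four rest posts, 104 mm above the bench, over the tester's middle; axes as the tester's. A seated board's origin lies here, its axes as the tester's. The open cover with its pushers stands from 70 mm behind it, up to 260 mm above the bench.
- pin_a (a point): tooling pin A of the nest, at the level of the rests, x -20 mm, y +40 mm of the nest: steel, diameter 4 mm, standing 5 mm above the rests and then tapering over 5 mm to a point of 1.2 mm.
- pin_b (a point): tooling pin B of the nest, the same as A, at x +24 mm, y -40 mm of the nest.
- board: green circuit board on the blue mat (2 mm thick): 64 mm (own x) by 100 mm (own y), 2.4 mm thick, 90 g. Origin in the middle of its underside. In its middle a yellow transformer to hold it by, 26 mm (x) by 34 mm (y), top 20.4 mm above the underside, free beside its y sides. White connector, 10 mm high, along the front (-x) edge; two black capacitors, 14 mm high, at the rear.
- hole_a (a point): centre of the board's tooling hole A (diameter 6 mm), on its underside, own x -20 mm, y +40 mm. Holes fit the pins one way round only, with 1 mm play all round.
- hole_b (a point): centre of the board's tooling hole B (diameter 6 mm), on its underside, own x +24 mm, y -40 mm.
- red_board: red circuit board, 64 x 100 mm, with a silver shield and a black connector; waiting for repair, not to be tested. Origin under its middle.
- multimeter: orange handheld multimeter, 150 x 75 x 40 mm. Origin under its middle.
- solder_spool: silver solder spool, diameter 60 mm, 46 mm high. Origin under its middle.
- screwdriver: screwdriver with red handle, 170 mm long, lying along its own x.
- spray_can: spray can, diameter 52 mm, 190 mm tall. Origin under its middle.
- parts_bin: open blue parts bin, 120 x 90 x 55 mm. Origin under its middle.
- flux_jar: small jar, diameter 44 mm, 50 mm high. Origin under its middle.
Things that resemble listed ones, but are neither listed nor needed, are in the scene too. Of the things that look like the board, the largest one is meant.

How it is judged:
On the way, in this order (a step that is already met when the one before it is completed fails the run):
1. the cover stands open beyond its balance point, at rest and let go (angle between cover's own z axis and vertical above 1.35 rad and angular speed of cover below 0.05 rad/s and contact force between the fingers and cover below 0.2 N), for 0.5 s.
2. the green board is led down in the fingers to within 4 mm of the rests, both pins in their holes (z of board in the frame of nest below 0.004 m and contact force between the fingers and board above 0.5 N and horizontal distance between hole_a and pin_a below 0.0025 m and horizontal distance between hole_b and pin_b below 0.0025 m), for 0.05 s.
3. the green board lies seated on the pins and rests, let go, cover still open (horizontal distance between board and nest below 0.004 m and z of board in the frame of nest between -0.003 and 0.002 m and horizontal distance between hole_a and pin_a below 0.0025 m and horizontal distance between hole_b and pin_b below 0.0025 m and angle between board's own z axis and vertical below 0.03 rad and angle between cover's own z axis and vertical above 1.35 rad and angular speed of cover below 0.05 rad/s and contact force between the fingers and board below 0.2 N), for 0.2 s.
At the end, for the whole second after the job is handed in: the cover stands open by itself, more than 77 degrees from shut and at rest; the green board lies still and let go in the nest, flat within 2 degrees, its underside within 2 mm of the rests and both holes within 2.5 mm of their pins, white connector to the front; nothing else has been moved (all of step 1 and horizontal distance between board and nest below 0.004 m and z of board in the frame of nest between -0.003 and 0.002 m and horizontal distance between hole_a and pin_a below 0.0025 m and horizontal distance between hole_b and pin_b below 0.0025 m and angle between board's own z axis and vertical below 0.03 rad and linear speed of board below 0.02 m/s); the robot touches nothing.
It fails at once if the cover swings free or slams (turns faster than 1.6 rad/s) (angular speed of cover above 1.6 rad/s).
It fails at once if the cover is forced (its counterweight pressed with more than 40 N on the tester's stops) (contact force between counterweight and fixture above 40 N).
It fails at once if the board is pressed into, dropped onto or knocked against the tester with more than 35 N (contact force between board and fixture above 35 N).
It fails at once if another thing on the bench is moved by more than 20 mm (distance of any of red_board, multimeter, solder_spool, screwdriver, spray_can, parts_bin, flux_jar from where it was at the start of the episode above 0.02 m).
It also fails if it takes over 72 s, if anything falls off the work surface, if the arm or the gripper's body presses on something with over 40 N, if the wrist force passes 120 N, or if a joint passes its speed limit or range.

## Working session

There is one attempt and no reset: what is moved stays moved. The work goes in short steps, each a Python script; the robot and the scene stay as the last script left them, time stands still between calls to the robot, and variables do not carry over. Pictures are saved under pics/ and viewed, at most 10 in all, crops included, and the job is handed in when it is done.

```bash
ls; mkdir -p pics; cat > h.py <<'E'
import numpy as np, cv2
from rig import env
def save(p,n,box=None,scale=1):
    im=p["pixels"][:,:,::-1]
    if box: im=im[box[1]:box[3],box[0]:box[2]]
    if scale!=1: im=cv2.resize(im,None,fx=scale,fy=scale,interpolation=cv2.INTER_CUBIC)
    cv2.imwrite("pics/"+n,im)
def rays(p,uv):
    uv=np.asarray(uv,float).reshape(-1,1,2)
    return cv2.undistortPoints(uv,p["K"],np.array([p["k1"],0,0,0,0.]),None,None).reshape(-1,2)
def world(p,uv,d=None,z=None):
    """pixels -> world, by depth or on plane z"""
    uv=np.atleast_2d(uv); r=rays(p,uv); T=np.linalg.inv(p["camera_from_world"])
    rr=np.c_[r,np.ones(len(r))]
    if z is None:
        if d is None: d=p["depth"][uv[:,1].astype(int),uv[:,0].astype(int)]
        return (rr*np.asarray(d)[:,None])@T[:3,:3].T+T[:3,3]
    w=rr@T[:3,:3].T; s=(z-T[2,3])/w[:,2]
    return w*s[:,None]+T[:3,3]
def cloud(p,mask):
    v,u=np.nonzero(mask&(p["depth"]>0)); return world(p,np.c_[u,v]),np.c_[u,v]
def project(p,X):
    C=p["camera_from_world"]
    return cv2.projectPoints(np.atleast_2d(X).astype(float),cv2.Rodrigues(C[:3,:3])[0],C[:3,3],p["K"],np.array([p["k1"],0,0,0,0.]))[0].reshape(-1,2)
E
python3 - <<'E'
from h import *
for n in ("scene","top"):
    p=env.capture(n); save(p,n+"1.png"); print(n,np.linalg.inv(p["camera_from_world"]).round(3).tolist(),p["K"][0,0],p["k1"])
    for l in ("fixture","cover","handle","counterweight","board","red_board"):
        for m in env.masks_of(l,p):
            c,_=cloud(p,m["region"])
            if len(c): print(l,round(m["score"],2),m["extent"],np.median(c,0).round(3),np.percentile(c,2,axis=0).round(3),np.percentile(c,98,axis=0).round(3))
print(env.get_state())
E
```

```text
pics
scene [[0.597, 0.622, -0.507, 1.149], [0.803, -0.462, 0.378, -0.496], [0.001, -0.632, -0.775, 1.06], [0.0, 0.0, 0.0, 1.0]] 398.4988815228755 -0.031220191679041876
fixture 0.83 [303.3, 151.9, 96.8, 80.7] [0.573 0.023 0.131] [ 0.445 -0.056  0.003] [0.703 0.133 0.164]
cover 0.68 [359.2, 202.4, 39.4, 28.3] [0.695 0.035 0.144] [ 0.678 -0.025  0.127] [0.706 0.101 0.149]
cover 0.67 [311.8, 149.2, 86.7, 81.3] [0.567 0.04  0.132] [ 0.443 -0.039  0.003] [0.704 0.13  0.168]
handle 0.92 [312.0, 150.0, 88.6, 80.9] [0.567 0.039 0.132] [ 0.443 -0.039  0.091] [0.704 0.128 0.168]
handle 0.25 [348.0, 123.7, 34.8, 11.4] [0.264 0.323 0.016] [ 0.227  0.28  -0.004] [0.298 0.432 0.027]
board 0.85 [224.4, 267.3, 42.2, 36.3] [ 0.588 -0.359  0.005] [ 0.542 -0.407 -0.   ] [ 0.625 -0.306  0.024]
board 0.82 [198.6, 204.0, 23.0, 15.9] [ 0.279 -0.317  0.002] [ 0.235 -0.339 -0.005] [ 0.31  -0.293  0.017]
board 0.81 [143.3, 274.0, 26.9, 26.4] [ 0.437 -0.571  0.002] [ 0.393 -0.608 -0.003] [ 0.469 -0.536  0.017]
red_board 0.98 [204.7, 236.8, 35.3, 21.5] [ 0.439 -0.355  0.006] [ 0.397 -0.402  0.001] [ 0.483 -0.309
[... 1310 characters left out ...]
96 0.143 0.169]
{'time': 0.7, 'joint_pos': array([-1.21099434,  0.46746813, -0.01159217,  1.60267512,  0.00603359,
        1.07139919, -0.0562786 ]), 'dq': array([ 0.00120192,  0.00018992, -0.00152846,  0.0012557 , -0.00079701,
       -0.00152076, -0.00089626]), 'effort': array([-4.52069980e-04, -5.20270228e+01, -1.24139234e-02, -2.44010782e+01,
       -5.66243031e-02,  1.13680505e-02,  1.58519947e-05]), 'ee_pos': array([0.25485944, 0.59797754, 0.22862338]), 'tool_rot': array([3.14150399e+00, 6.84194186e-05, 2.73874967e+00]), 'ft_force': array([ 0.26004897,  0.23555798, -1.20702486]), 'moment': array([ 0.02307663, -0.02996644, -0.08274298]), 'grasp_force': 0.0, 'opening': 0.0919355602964473}
```

```bash
python3 - <<'E'
from h import *
im=cv2.imread("pics/top1.png"); 
cv2.imwrite("pics/top1c.png",cv2.resize(im[95:275,180:520],None,fx=2.3,fy=2.3,interpolation=cv2.INTER_CUBIC))
im=cv2.imread("pics/scene1.png"); 
cv2.imwrite("pics/scene1c.png",cv2.resize(im[110:330,120:440],None,fx=2.5,fy=2.5,interpolation=cv2.INTER_CUBIC))
E
```

```text
(no output)
```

View pics/top1c.png

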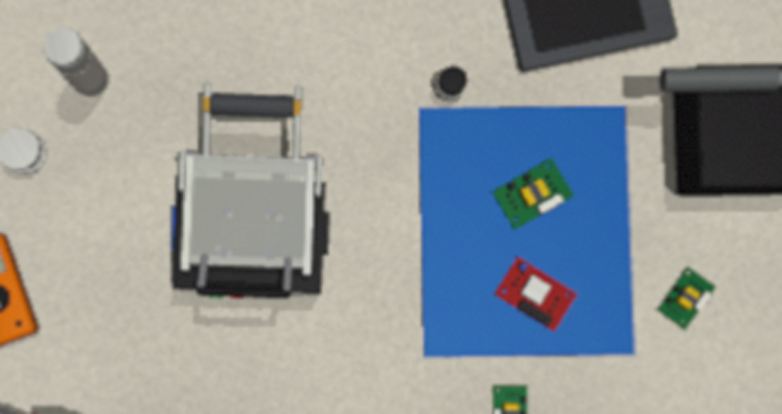

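View pics/scene1c.png

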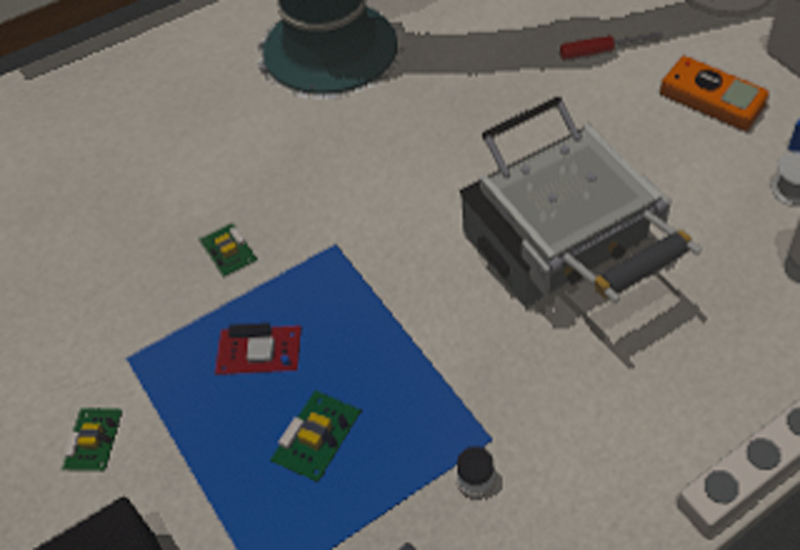

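The top crop shows the tester at about (250,220), with its handle in front at (245,275) and the counterweight at (255,105). The largest green board is on the mat at (533,193), connector towards lower right, so its yaw is about 60°. The scene view agrees. The two smaller green boards off the mat are look-alikes. Next I take a close look at the tester with the wrist camera.

```bash
python3 - <<'E'
from h import *
env.move_ptp([0.50,0.042,0.42],[np.pi,0,np.pi/2])
env.set_gripper(0.04,12)
p=env.capture("wrist"); save(p,"w1.png")
np.savez("w1.npz",**{k:p[k] for k in("pixels","depth","K","k1","camera_from_world")})
T=np.linalg.inv(p["camera_from_world"]); print(T.round(3).tolist(),p["K"].round(1).tolist(),p["k1"])
st=env.get_state(); print(st["time"],st["ee_pos"],st["ft_force"],st["joint_pos"].round(2))
v,u=np.mgrid[0:400:1,0:640:1]; c,uv=cloud(p,np.ones((400,640),bool))
# handle bar: z 0.155-0.180
def rect(s,name):
    if len(s)<10: print(name,len(s));return
    (cx,cy),wh,a=cv2.minAreaRect(s[:,:2].astype(np.float32)); print(name,len(s),round(cx,4),round(cy,4),np.round(wh,4),round(a,2),np.median(s,0).round(4))
for lo,hi in((.16,.18),(.128,.138),(.09,.10),(.14,.156)):
    s=c[(c[:,2]>lo)&(c[:,2]<hi)&(abs(c[:,1]-.04)<.16)&(c[:,0]>.38)&(c[:,0]<.75)]; rect(s,(lo,hi))
    if lo==.16:
        f=cv2.fitLine(s[:,:2].astype(np.float32),cv2.DIST_HUBER,0,.01,.01).ravel(); print(f, np.percentile(s,[1,99],axis=0))
for l in("handle","counterweight","cover","fixture"):
    for m in env.masks_of(l,p)[:1]:
        s,_=cloud(p,m["region"]); print(l,m["score"],m["extent"]); rect(s,l)
E
```

```text
[[1.0, 0.0, 0.0, 0.5], [0.0, -0.956, -0.293, 0.125], [0.0, 0.293, -0.956, 0.576], [0.0, 0.0, 0.0, 1.0]] [[285.0, 0.0, 317.1], [0.0, 285.0, 200.3], [0.0, 0.0, 1.0]] -0.03302692236730476
3.9083 [0.50001147 0.04197836 0.4200245 ] [-0.13234137 -0.24730614  0.00246253] [-0.69  0.05  0.58  1.72 -0.03  1.38 -0.11]
(0.16, 0.18) 787 0.4456 0.0511 [0.1214 0.0219] 87.56 [0.4416 0.0581 0.1699]
[0.05301762 0.99859357 0.4419636  0.05553206] [[ 0.43291059 -0.00745914  0.1606875 ]
 [ 0.45741807  0.11049754  0.17272792]]
(0.128, 0.138) 10081 0.5863 0.0441 [0.1712 0.2351] 87.24 [0.5507 0.0533 0.1333]
(0.09, 0.1) 2609 0.5287 0.0469 [0.2031 0.1695] 87.31 [0.4655 0.0855 0.0953]
(0.14, 0.156) 1684 0.586 0.0416 [0.1315 0.2609] 88.69 [0.6847 0.0446 0.1462]
handle 0.71 [268.9, 108.5, 196.3, 109.7]
handle 12994 0.5949 0.0392 [0.1883 0.3336] 80.18 [0.5566 0.052  0.1336]
counterweight 0.74 [421.6, 127.7, 30.5, 85.5]
counterweight 1659 0.7199 0.0141 [0.1794 0.0959] 87.88 [0.6839 0.0423 0.1453]
cover 0.57 [268.4, 107.4, 193.9, 113.4]
cover 12994 0.5888 0.0257 [0.2086 0.3659] 87.23 [0.5559 0.0521 0.1336]
fixture 0.93 [274.3, 93.7, 188.8, 129.1]
fixture 16056 0.5883 0.0313 [0.25   0.3603] 89.6 [0.543  0.0581 0.1332]
```

View pics/w1.png

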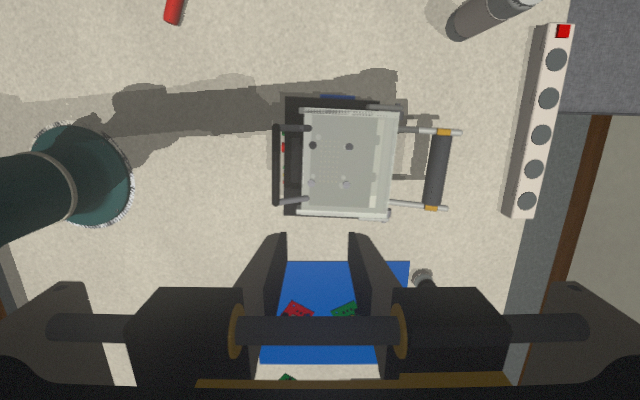

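The wrist view shows the tester at (330,160), its handle bar at x≈277 and rows 125-205, and the counterweight at (437,170). I refine the pose from this stored cloud, then grasp the handle.

```bash
python3 - <<'E'
from h import *
p=dict(np.load("w1.npz")); p["k1"]=float(p["k1"])
c,uv=cloud(p,np.ones((400,640),bool))
c=c[(abs(c[:,1]-.04)<.16)&(c[:,0]>.38)&(c[:,0]<.75)]
def pr(n,a): print(n,len(a),np.percentile(a,[1,5,50,95,99],axis=0).round(4).T.tolist())
# yaw by edges of plate: choose yaw minimizing rect area via y' sharpness
s=c[(c[:,2]>.130)&(c[:,2]<.1365)]
for yaw in np.radians([-3.4,-3,-2.6,-2.2]):
    h=np.array([np.cos(yaw),np.sin(yaw)]);n=np.array([-h[1],h[0]])
    a=np.c_[s[:,:2]@h,s[:,:2]@n]; m=a[:,0]<np.percentile(a[:,0],70); print(np.degrees(yaw),np.percentile(a[m,1],[.5,1,3,97,99,99.5]).round(4), np.histogram(a[m,1],50)[0].std())
yaw=np.radians(-2.8);h=np.array([np.cos(yaw),np.sin(yaw)]);n=np.array([-h[1],h[0]])
a=np.c_[c[:,:2]@h,c[:,:2]@n,c[:,2]]
pr("plate",a[(a[:,2]>.130)&(a[:,2]<.1365)])
b=a[(a[:,2]>.160)&(a[:,0]<.47)]; pr("bar",b); b=b[abs(b[:,1]-np.median(b[:,1]))<.035]; pr("barmid",b); print(np.polyfit(b[:,1],b[:,0],1))
pr("top",a[(a[:,2]>.091)&(a[:,2]<.099)])
pr("cw",a[(a[:,2]>.135)&(a[:,0]>.64)])
E
```

```text
-3.4 [-0.0062 -0.0054 -0.0016  0.1594  0.1621  0.1627] 16.722966244060892
-3.0000000000000004 [-0.0099 -0.009  -0.0053  0.1558  0.1585  0.1591] 16.004299422342733
-2.6 [-0.0136 -0.0126 -0.009   0.1521  0.1548  0.1555] 15.995549380999703
-2.2 [-0.0172 -0.0163 -0.0126  0.1485  0.1511  0.1518] 15.48991930256578
plate 9881 [[0.4745, 0.4811, 0.5473, 0.6128, 0.6712], [-0.0106, -0.003, 0.0798, 0.151, 0.1566], [0.1311, 0.1319, 0.1333, 0.1348, 0.1357]]
bar 23092 [[0.4119, 0.4166, 0.4411, 0.468, 0.4696], [0.0484, 0.0646, 0.0878, 0.0961, 0.105], [0.1685, 0.4492, 0.5147, 0.5304, 0.5327]]
barmid 22638 [[0.4119, 0.4166, 0.4417, 0.4681, 0.4696], [0.0576, 0.0674, 0.0879, 0.096, 0.0968], [0.1703, 0.4656, 0.5151, 0.5304, 0.5327]]
[0.53298047 0.39475263]
top 2609 [[0.4414, 0.4431, 0.462, 0.5612, 0.5826], [-0.0279, -0.0189, 0.1081, 0.172, 0.1737], [0.0932, 0.0938, 0.0953, 0.0967, 0.0974]]
cw 1661 [[0.6709, 0.6718, 0.6822, 0.7011, 0.7089], [0.0094, 0.0141, 0.0775, 0.134, 0.1374], [0.1356, 0.1376, 0.1453, 0.149, 0.1499]]
```

```bash
cat >> h.py <<'E'
YAW=np.radians(-2.8); H=np.array([np.cos(YAW),np.sin(YAW),0]); N=np.array([-H[1],H[0],0]); Z=np.array([0,0,1.])
F=H*0.516+N*0.0735; HINGE=F+.1*H+.115*Z
A0=np.arctan2(.05,.18); RAD=np.hypot(.05,.18)
HORI=[np.pi,0,np.pi/2+YAW]
def bar(deg): a=A0+np.radians(deg); return HINGE-RAD*np.cos(a)*H+RAD*np.sin(a)*Z
def tcp(deg): return bar(deg)-.005*Z
def tang(deg): a=A0+np.radians(deg); return np.sin(a)*H+np.cos(a)*Z
def radl(deg): a=A0+np.radians(deg); return -np.cos(a)*H+np.sin(a)*Z
E
python3 - <<'E'
from h import *
print(F,HINGE,bar(0))
env.move_ptp(tcp(0)+.10*Z,HORI)
print(env.servo_line(tcp(0),rate=.06,stop_force=8), env.get_state()["ee_pos"]-tcp(0))
f0=env.get_state()["ft_force"]
env.set_gripper(0.0,12)
s=env.get_state(); print(s["time"],s["opening"],s["grasp_force"],f0,s["ft_force"]-f0)
if .008<s["opening"]<.016:
  for d in list(range(4,77,4)):
    env.servo_line(tcp(d),rate=.09)
    s=env.get_state(); f=s["ft_force"]-f0; print(d,round(s["time"],2),(f@tang(d)).round(2),(f@radl(d)).round(2),(f@N).round(2),((s["ee_pos"]-tcp(d))*1e3).round(1),round(s["opening"],4))
    if np.linalg.norm(f)>18: break
E
```

```text
[0.51897442 0.04820577 0.        ] [0.61885504 0.04332079 0.115     ] [0.43906993 0.05211375 0.165     ]
False [2.13724316e-04 5.15729204e-05 2.71188232e-04]
7.1917 0.011652033477970086 11.99981689453125 [0.12516996 0.02371461 0.49359631] [ 0.86691475 -0.03107711 -1.82621805]
4 7.48 -3.19 -4.74 0.21 [0.5 0.  0.1] 0.0114
8 7.78 -2.13 -5.7 0.15 [ 0.5 -0.  -0.2] 0.0117
12 8.07 -2.77 -7.63 0.24 [ 0.6 -0.  -0.3] 0.0118
16 8.36 -3.25 -9.71 0.75 [ 0.8 -0.  -0.5] 0.011
20 8.65 -2.36 -11.43 -0.06 [ 1.  -0.  -0.6] 0.0115
24 8.94 -1.69 -10.08 1.07 [ 0.5  0.  -0.9] 0.0117
28 9.23 -2.06 -9.68 -0.24 [-0.   0.  -1.1] 0.0114
32 9.53 -1.57 -7.79 0.46 [-0.6  0.1 -1.2] 0.0117
36 9.82 -0.8 -8.17 1.41 [-0.5  0.1 -0.6] 0.0117
40 10.11 -0.43 -2.96 0.75 [-0.5  0.1 -0.2] 0.0112
44 10.4 -1.38 1.5 0.62 [-0.5  0.1  0.2] 0.0114
48 10.69 -1.7 3.2 1.04 [-0.2  0.1  0.2] 0.0119
52 10.98 -0.76 2.3 1.2 [-0.   0.1  0. ] 0.0115
56 11.28 -0.14 3.76 0.91 [-0.  0. -0.] 0.0114
60 11.57 -0.57 2.41 0.4 [-0.   0.  -0.1] 0.0116
64 11.86 0.43 2.12 1.6 [-0.   0.  -0.1] 0.0112
68 12.15 0.22 1.42 0.65 [-0.1 -0.  -0.1] 0.0118
72 12.44 0.39 0.47 0.91 [-0.1 -0.1 -0.1] 0.0114
76 12.73 -0.38 0.68 0.12 [-0.1 -0.1 -0.1] 0.0116
```

```bash
python3 - <<'E'
from h import *
f0=np.array([0.125,0.024,0.49]); d=76; base=[]
while d<111:
    d+=0.5
    env.servo_line(tcp(d),rate=.03)
    f=np.mean([env.get_state()["ft_force"] for _ in range(3)],0)-f0; t=f@tang(d); 
    ref=np.median(base[-12:]) if len(base)>3 else 0
    if d%2==0 or t<ref-1.2: print(d,t.round(2),(f@radl(d)).round(2))
    if t-ref<-2.8: break
    base.append(t)
s=env.get_state();print(s["time"],s["ee_pos"]-tcp(d),ref)
E
```

```text
78.0 0.12 -0.58
80.0 0.74 -2.15
82.0 -0.32 -0.43
84.0 1.35 -0.39
86.0 1.48 -0.29
88.0 0.68 -0.45
90.0 0.97 -0.5
92.0 0.42 -0.25
94.0 0.17 -1.4
96.0 0.92 -1.88
98.0 0.79 -0.65
99.5 -6.08 0.92
24.4833 [-8.01388504e-04  3.27636871e-05  3.52226279e-04] 0.694299178123901
```

Contact is at about 99.5° with 6 N. I ease off slightly, release, and rise. Then I picture the nest and the board from close up.

```bash
cat >> h.py <<'E'
def keep(p,n): np.savez(n+".npz",**{k:p[k] for k in("pixels","depth","K","k1","camera_from_world")}); save(p,n+".png")
def load(n): p=dict(np.load(n+".npz")); p["k1"]=float(p["k1"]); return p
E
python3 - <<'E'
from h import *
env.servo_line(tcp(99.2),rate=.03)
env.set_gripper(0.036,12)
s=env.get_state(); print(s["time"],s["ft_force"])
env.servo_line(tcp(99.2)+.07*Z,rate=.1)
p=env.capture("wrist"); keep(p,"w2")
env.set_gripper(0.0,12)
print(env.inverse_kinematics(F+.19*Z,[np.pi,0,YAW]))
env.move_ptp(F+.30*Z,[np.pi,0,YAW])
env.servo_line(F+.19*Z,rate=.15)
env.hold(.15); p=env.capture("wrist"); keep(p,"w3"); s=env.get_state(); np.save("t3.npy",np.r_[s["ee_pos"],s["tool_rot"]]); print(s["time"],s["ee_pos"],s["tool_rot"])
c,_=cloud(p,np.ones((400,640),bool)); 
E
```

```text
25.2667 [-0.25855739 -0.8541813  -0.19851443]
[-0.87331313  0.38987708  0.89245121  1.99595542 -0.37846135  0.92882101
 -1.40518123]
29.325 [0.51952945 0.04836967 0.1908174 ] [-3.14074457e+00 -1.52351226e-03 -4.86791446e-02]
```

View pics/w3.png

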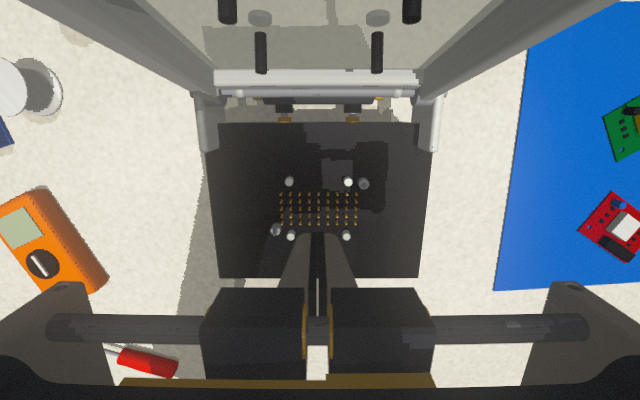

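The cover stands open at the top of the picture. The nest shows pin A near (276,230), pin B near (364,184), and four bright rests between them. I check these against the predicted pin positions in a zoomed crop, and drive to the board for its picture.

```bash
python3 - <<'E'
from h import *
p=load("w3")
for nm,x,y in(("A",-.02,.04),("B",.024,-.04)):
    for z in(.095,.104,.114): print(nm,z,project(p,F+x*H+y*N+z*Z).round(1))
save(p,"w3c.png",(262,168,378,248),6.8)
yb=np.radians(60); env.set_gripper(.092); env.move_ptp([.581,-.357,.19],[np.pi,0,yb])
env.hold(.1); p=env.capture("wrist"); keep(p,"w4"); s=env.get_state(); print(s["time"],s["ee_pos"],s["tool_rot"],s["joint_pos"].round(2))
for m in env.masks_of("board",p)[:3]: print(m["score"],m["extent"])
save(p,"w4c.png",(200,110,440,290),3.3)
E
```

```text
A 0.095 [[275.2 227.1]]
A 0.104 [[273.9 230.8]]
A 0.114 [[272.2 235.2]]
B 0.095 [[361.1 182.3]]
B 0.104 [[362.6 184.6]]
B 0.114 [[364.4 187.5]]
32.3667 [ 0.58183223 -0.3553719   0.18998671] [-3.14145449e+00 -5.61599354e-04  1.04933463e+00] [ 0.09  0.61  0.6   1.58 -0.38  1.07  0.27]
0.76 [79.1, 242.0, 64.0, 44.6]
0.71 [274.9, 345.5, 57.7, 22.5]
0.6 [272.5, 144.3, 93.7, 79.6]
```

View pics/w3c.png

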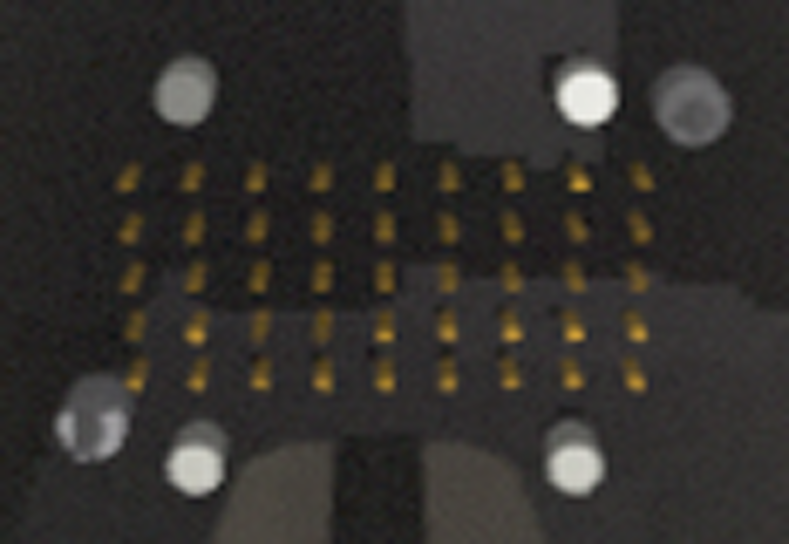

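View pics/w4c.png

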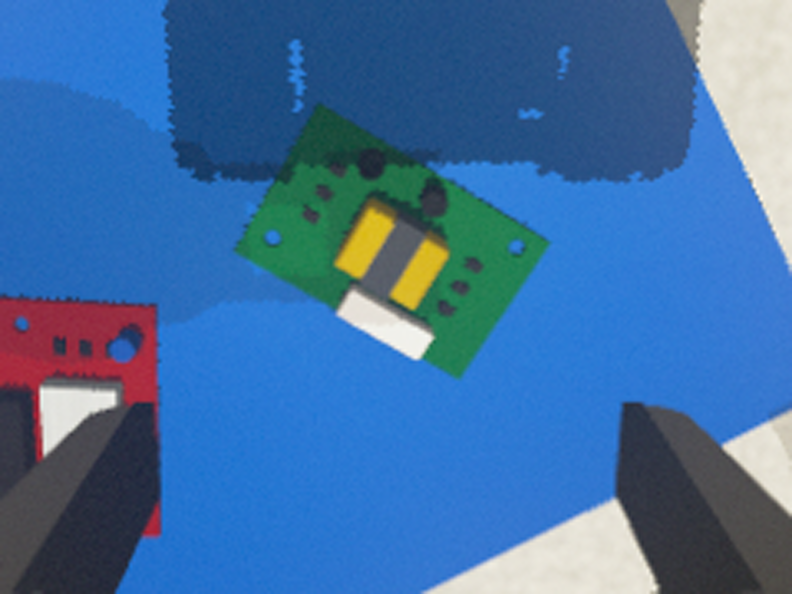

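The board crop shows holes at crop (272,237) and (516,246). The long edge drops 30° to the right and the connector is at the bottom, so the board yaw is about 30°. The pins in the nest crop are at (95,425) and (692,108). Next I refine both: depth around the pins, hole centroids on the board, then the pick.

```bash
python3 - <<'E'
from h import *
p=load("w3")
c,uv=cloud(p,np.ones((400,640),bool))
for nm,x,y in(("A",-.02,.04),("B",.024,-.04)):
    g=F+x*H+y*N
    d=c-g; l=np.c_[d@H,d@N,c[:,2]]; m=(np.hypot(l[:,0],l[:,1])<.012)&(c[:,2]>.097)&(c[:,2]<.13)
    print(nm,m.sum(),[(int(u),int(v),*(np.round(q*1e3,1))) for (u,v),q in zip(uv[m],l[m])][::max(1,m.sum()//30)])
big=[cv2.resize(p["pixels"][r:r+26,q:q+26,::-1],(390,390),interpolation=cv2.INTER_NEAREST) for q,r in((263,217),(350,171))]
im=np.hstack(big).astype(float); cv2.imwrite("pics/pins.png",np.clip(im*1.5,0,255))
p=load("w4"); hsv=cv2.cvtColor(p["pixels"],cv2.COLOR_RGB2HSV); H_=[]
for u,v in((282.4,181.8),(356.4,184.5)):
    u0,v0=int(u)-5,int(v)-5; w=hsv[v0:v0+12,u0:u0+12]; m=((w[...,0]>98)&(w[...,0]<125)).astype(np.uint8)
    n,lab,st,ce=cv2.connectedComponentsWithStats(m); k=1+np.argmin([np.hypot(*(ce[i]-5)) for i in range(1,n)]); print(ce[k]+[u0,v0],st[k])
    H_.append(world(p,ce[k]+[u0,v0],z=.0034)[0])
A,B=H_; e=(B-A)[:2]; print(A,B,np.linalg.norm(e),np.hypot(.044,.08)); yaw=np.arctan2(e[1],e[0])-np.arctan2(-.08,.044); yaw=(yaw+np.pi)%(2*np.pi)-np.pi
ctr=(A+B)/2-.002*np.array([np.cos(yaw),np.sin(yaw),0]); print(np.degrees(yaw),ctr)
print(env.inverse_kinematics([ctr[0],ctr[1],.0224],[np.pi,0,yaw]))
E
```

```text
A 107 [(282, 221, np.float64(7.1), np.float64(-7.0), np.float64(97.1)), (282, 223, np.float64(6.9), np.float64(-7.5), np.float64(101.8)), (275, 224, np.float64(4.7), np.float64(-0.5), np.float64(98.7)), (278, 224, np.float64(4.1), np.float64(-3.1), np.float64(97.4)), (282, 224, np.float64(6.8), np.float64(-7.8), np.float64(104.0)), (275, 225, np.float64(4.4), np.float64(-0.8), np.float64(100.5)), (278, 225, np.float64(4.3), np.float64(-3.5), np.float64(100.3)), (272, 226, np.float64(2.4), np.float64(2.5), np.float64(98.2)), (275, 226, np.float64(4.5), np.float64(-1.1), np.float64(103.2)), (278, 226, np.float64(3.9), np.float64(-3.7), np.float64(101.7)), (272, 227, np.float64(3.8), np.float64(1.5), np.float64(104.1)), (275, 227, np.float64(3.6), np.float64(-1.1), np.float64(103.5)), (278, 227, np.float64(3.1), np.float64(-3.8), np.float64(102.4)), (272, 228, np.float64(2.8), np.float64(1.6), np.float64(104.0)), (275, 228, np.float64(3.0), np.float64(-1.3), np.float64(104.4)), (278, 228, np.float64(3.1), np.float64(-4.1), np.float64(104.7)), (281, 228, np.float64(0.6), np.float64(-6.0)
[... 3140 characters left out ...]
t64(-3.1), np.float64(-0.5), np.float64(104.0)), (367, 188, np.float64(-3.2), np.float64(-4.1), np.float64(103.3)), (356, 193, np.float64(-8.8), np.float64(4.9), np.float64(99.8)), (356, 195, np.float64(-9.7), np.float64(5.3), np.float64(103.2))]
[282.11764706 181.58823529] [ 3  4  5  4 17]
[356.  184.5] [ 3  4  5  4 16]
[ 0.5456867  -0.33184065  0.0034    ] [ 0.62310441 -0.38052235  0.0034    ] 0.09145167859494319 0.09130169768410662
29.026757548125754 [ 0.58264677 -0.35715194  0.0034    ]
[ 0.09642332  0.84163154  0.60267024  1.65722209 -0.60543393  0.83716911
 -0.10395392][ WARN:0@0.723] global loadsave.cpp:1063 imwrite_ Unsupported depth image for selected encoder is fallbacked to CV_8U.
```

View pics/pins.png

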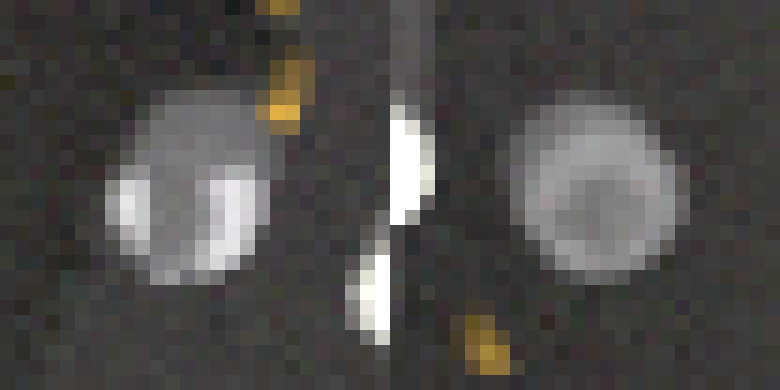

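The enlarged pins show collars with centres at about (275.0,230.0) and (363.9,183.8). Both are offset by the same amount from the prediction, roughly 1 mm. Now the pick, then a wrist picture of the held board.

```bash
python3 - <<'E'
from h import *
yaw=np.radians(29.03); O=[np.pi,0,yaw]; c=np.array([.58265,-.35715,0])
env.set_gripper(.060,15)
env.move_ptp(c+.09*Z,O)
hit=env.servo_line(c+.0224*Z,rate=.06,stop_force=6)
s=env.get_state(); print(hit,s["ee_pos"],s["tool_rot"],s["ft_force"])
env.set_gripper(0.0,15)
s=env.get_state(); print(s["opening"],s["grasp_force"])
env.servo_line(c+.11*Z,rate=.12); env.hold(.1)
p=env.capture("wrist"); keep(p,"w5"); s=env.get_state(); print(s["time"],s["opening"],s["grasp_force"],s["ee_pos"],s["tool_rot"])
np.save("t5.npy",np.r_[s["ee_pos"],s["tool_rot"]])
save(p,"w5c.png",(200,160,440,320),3.3)
E
```

```text
False [ 0.58292682 -0.35734584  0.02287197] [ 3.14091172e+00 -4.17623107e-04  5.06695584e-01] [-0.43139439 -0.02819015  0.88586968]
0.034032460575314755 14.999666959047318
36.35 0.03346040225248572 14.99930128455162 [ 0.58216107 -0.35675792  0.10891756] [-3.14013397e+00  1.03708101e-03  5.06698631e-01]
```

View pics/w5c.png

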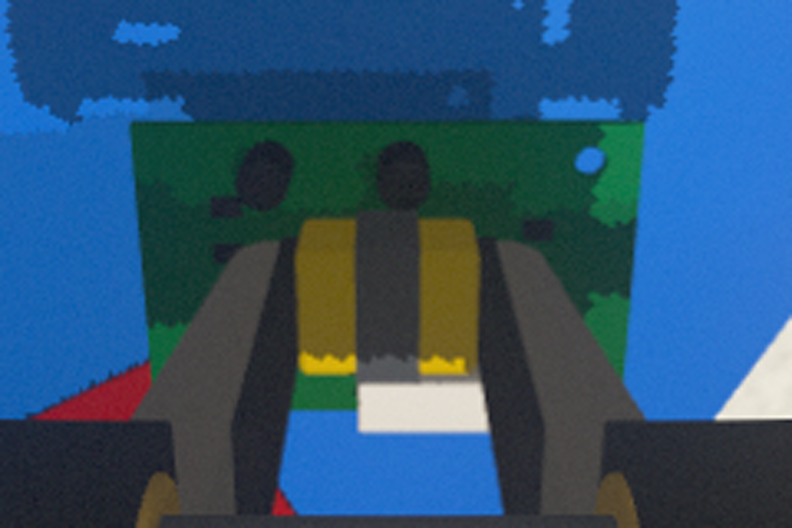

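The held board sits square in the fingers. Its rear edge is at crop row 121 from (132,121) to (643,122), with hole B at (590,160). I compute its pose in the tool frame and the target from the pins.

```bash
cat > calc.py <<'E'
from h import *
from scipy.spatial.transform import Rotation as Ro
from scipy.optimize import least_squares
p=load("w5"); t=np.load("t5.npy"); R=Ro.from_euler("xyz",t[3:]).as_matrix(); ee=t[:3]
im=p["pixels"].astype(float); gb=im[...,1]-im[...,2]   # >0 green, <0 blue
def cross(a):  # subpixel zero crossing nearest the middle of a strip
    k=[i for i in range(len(a)-1) if a[i]*a[i+1]<0]; k=min(k,key=lambda i:abs(i-len(a)/2)); return k+a[k]/(a[k]-a[k+1])
rear=[(u,190+cross(gb[190:203,u])) for u in list(range(246,390,4))]
left=[(232+cross(gb[v,232:254]),v) for v in range(202,262,4)]
right=[(381+cross(gb[v,381:402]),v) for v in range(202,262,4)]
for n,e,i in(("rear",rear,1),("left",left,0),("right",right,0)):
    e=np.array(e); print(n,np.polyfit(e[:,1-i],e[:,i],1).round(3),np.std(e[:,i]-np.polyval(np.polyfit(e[:,1-i],e[:,i],1),e[:,1-i])).round(2))
w=im[200:218,370:388]; m=((w[...,2]>w[...,1]+20)).astype(np.uint8); n,lab,st,ce=cv2.connectedComponentsWithStats(m); k=1+np.argmax(st[1:,4]); hb=ce[k]+[370,200]; print("holeB",hb,st[k])
def tool(uv,h): # pixel -> tool x and -y (seen from above) at height h over the TCP, tool assumed vertical
    X=world(p,uv,z=ee[2]+h); c,s=np.cos(t[5]),np.sin(t[5]); d=X[:,:2]-ee[:2]; return np.c_[d@[c,s],d@[-s,c]]
ZB=-.0209
r=tool(rear,ZB); l=tool(left,ZB+.0024); g=tool(right,ZB+.0024); b=tool(hb,ZB+.0012)
def res(q,o=0):
    x,y,a=q; c,s=np.cos(a),np.sin(a); L=lambda P:(P-[x,y])@np.array([[c,-s],[s,c]])
    return np.r_[L(r)[:,0]-.032,L(l)[:,1]-.05,L(g)[:,1]+.05]
q=least_squares(res,[0,0,0],loss="soft_l1",f_scale=.0005).x; print("board in tool (x,y,yaw)",q[:2]*1e3,np.degrees(q[2]),"rms",np.sqrt(np.mean(res(q)**2))*1e3)
c,s=np.cos(q[2]),np.sin(q[2]); print("hole B pred/meas mm",(q[:2]+[c*.024+s*.04,s*.024-c*.04])*1e3,b*1e3)
p3=load("w3"); P=world(p3,[[274.97,230.0],[363.9,183.8]],z=.104); A,B=P
e=(B-A)[:2]; yaw=np.arctan2(e[1],e[0])-np.arctan2(-.08,.044); mid=(A+B)[:2]/2-.002*np.array([np.cos(yaw),np.sin(yaw)])
print("nest",mid,np.degrees(yaw),np.linalg.norm(e), "F",F)
ny=YAW; ty=ny-q[2]; c,s=np.cos(ty),np.sin(ty); tgt=mid-np.array([c*q[0]-s*q[1],s*q[0]+c*q[1]]); print("tcp",tgt,np.degrees(ty))
np.save("tgt.npy",np.r_[tgt,ty])
E
python3 calc.py
```

```text
Traceback (most recent call last):
  File "calc.py", line 10, in <module>
    right=[(381+cross(gb[v,381:402]),v) for v in range(202,262,4)]
                ~~~~~^^^^^^^^^^^^^^^
  File "calc.py", line 7, in cross
    k=[i for i in range(len(a)-1) if a[i]*a[i+1]<0]; k=min(k,key=lambda i:abs(i-len(a)/2)); return k+a[k]/(a[k]-a[k+1])
                                                       ~~~^^^^^^^^^^^^^^^^^^^^^^^^^^^^^^^^
ValueError: min() iterable argument is empty
```

```bash
sed -i 's/k=min(k,key/\n    if not k: return np.nan\n    k=min(k,key/; s/^for n,e,i in(("rear"/rear,left,right=[[q for q in e if np.isfinite(q).all()] for e in(rear,left,right)]\n&/' calc.py; python3 calc.py
```

```text
rear [-1.00000e-03  1.96824e+02] 0.13
left [8.90000e-02 2.21871e+02] 0.24
right [-9.10000e-02  4.12554e+02] 0.34
holeB [378.11290323 208.03225806] [ 4  4  9  9 62]
board in tool (x,y,yaw) [-0.59224435 -0.08520338] 0.08774583729314363 rms 0.31533539497869284
hole B pred/meas mm [ 23.46898564 -40.0484016 ] [[ 24.03606265 -39.91814422]]
nest [0.51970461 0.04709432] -2.84626924746043 0.09127672394305154 F [0.51897442 0.04820577 0.        ]
tcp [0.52030039 0.04714958] -2.887745837293144
```

```bash
python3 - <<'E'
from h import *
x,y,ty=np.load("tgt.npy"); x-=.00025*np.cos(ty); G=np.array([x,y,0]); O=[np.pi,0,ty]
s=env.get_state(); env.servo_line(s["ee_pos"]*[1,1,0]+.20*Z,rate=.15)
env.move_ptp([.47,-.15,.26],O)
env.servo_line(G+.20*Z,rate=.2)
env.servo_line(G+.142*Z,rate=.1); env.hold(.2)
off=np.zeros(3)
for _ in range(2):
    s=env.get_state(); e=G+.142*Z-s["ee_pos"]; off+=e; print((e*1e3).round(2),(s["tool_rot"]-np.array(O))%(2*np.pi)); env.servo_line(G+.142*Z+off,rate=.03); env.hold(.15)
s=env.get_state(); print(s["time"],((G+.142*Z-s["ee_pos"])*1e3).round(2),s["opening"],s["grasp_force"],s["ft_force"]); np.save("off.npy",off)
p=env.capture("wrist"); keep(p,"w6"); save(p,"w6c.png",(200,110,440,290),3.3)
E
```

```text
[-0.44 -0.12 -0.59] [5.62670383e-04 6.28203820e+00 8.62491574e-05]
[0.43 0.1  0.53] [7.76533484e-05 6.28311812e+00 1.86837097e-05]
41.0 [0.02 0.03 0.07] 0.03378901806538427 14.999261498451233 [-0.54473384  0.36642982 -0.85738858]
```

View pics/w6c.png

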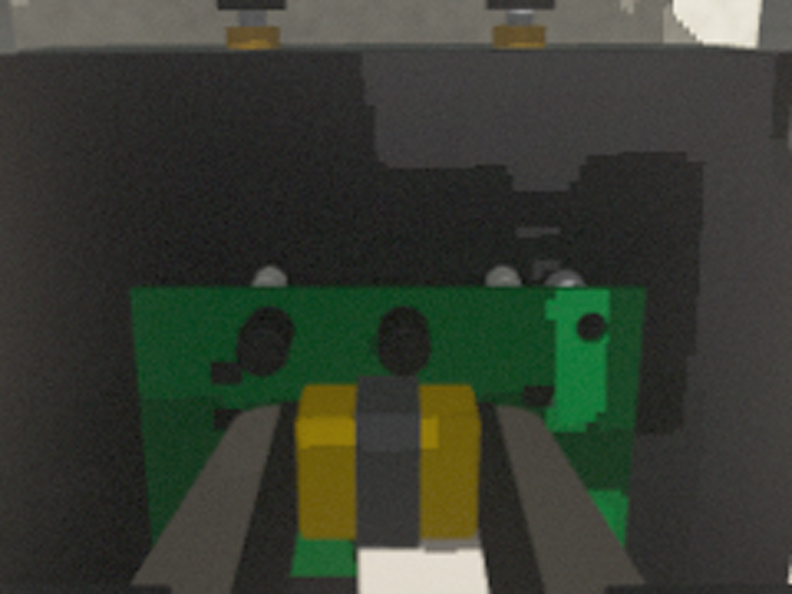

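The board hangs squarely over the nest, with hole B at crop (591,326) and the rests and pin B visible behind its rear edge. I lower it under force watch.

```bash
python3 - <<'E'
from h import *
x,y,ty=np.load("tgt.npy"); x-=.00025*np.cos(ty); G=np.array([x,y,0]); off=np.load("off.npy")
for z in (.136,.132,.129,.127,.1255,.1245,.1235):
    hit=env.servo_line(G+z*Z+off,rate=.025,stop_force=5); s=env.get_state()
    print(z,hit,round(s["time"],2),((s["ee_pos"]-G)*1e3).round(2),s["ft_force"].round(2),round(s["opening"],4),s["grasp_force"].round(1))
    if hit: break
E
```

```text
Traceback (most recent call last):
AttributeError: 'float' object has no attribute 'round'
```

```bash
python3 - <<'E'
from h import *
x,y,ty=np.load("tgt.npy"); x-=.00025*np.cos(ty); G=np.array([x,y,0]); off=np.load("off.npy")
for z in (.132,.129,.127,.1255,.1245,.1235):
    hit=env.servo_line(G+z*Z+off,rate=.025,stop_force=5); s=env.get_state()
    print(z,hit,round(s["time"],2),((s["ee_pos"]-G)*1e3).round(2),s["ft_force"].round(2),round(s["opening"],4),round(s["grasp_force"],1))
    if hit: break
E
```

```text
0.132 False 41.75 [-1.6000e-01 -6.0000e-02  1.3175e+02] [ 0.04  0.44 -1.95] 0.0334 15.0
0.129 False 42.02 [-1.4000e-01 -6.0000e-02  1.2877e+02] [ 0.46 -0.34 -0.83] 0.0337 15.0
0.127 False 42.27 [-6.0000e-02 -4.0000e-02  1.2684e+02] [ 0.18  0.2  -1.05] 0.0342 15.0
0.1255 False 42.52 [-4.0000e-02 -4.0000e-02  1.2537e+02] [ 0.32 -0.11 -1.26] 0.0339 15.0
0.1245 False 42.77 [ 1.200e-01 -6.000e-02  1.245e+02] [ 0.47 -0.52  0.03] 0.0338 15.0
0.1235 False 43.02 [ 1.9000e-01 -5.0000e-02  1.2439e+02] [-3.42  0.39  9.93] 0.0339 15.0
```

```bash
python3 - <<'E'
from h import *
x,y,ty=np.load("tgt.npy"); x-=.00025*np.cos(ty); G=np.array([x,y,0]); off=np.load("off.npy")
env.servo_line(G+.1243*Z+off,rate=.02); s=env.get_state(); print(s["ft_force"].round(2))
env.hold(.1); env.set_gripper(.054)
env.servo_line(G+.175*Z+off,rate=.08); env.set_gripper(.0); env.servo_line(G+.19*Z+off,rate=.08); env.hold(.2)
p=env.capture("wrist"); keep(p,"w7"); s=env.get_state(); print(s["time"],s["ft_force"].round(2))
save(p,"w7c.png",(200,60,440,240),3.3)
c,_=cloud(p,np.ones((400,640),bool)); d=c-F; l=np.c_[d@H,d@N,c[:,2]]
m=(abs(l[:,0])<.034)&(abs(l[:,1])<.052)&(l[:,2]>.103)&(l[:,2]<.1095)
A=np.c_[l[m,:2],np.ones(m.sum())]; k=np.linalg.lstsq(A,l[m,2],rcond=None)[0]; print("top plane slope",k[:2],"z at centre",k[2],m.sum())
print("expected holes",project(p,[F+(-.0197)*H+.039*N+.1064*Z, F+.0247*H-.041*N+.1064*Z]).round(1))
E
```

```text
[-0.6   0.14  4.17]
46.0917 [-0.56  1.25 -0.34]
top plane slope [-0.00259321  0.00011969] z at centre 0.10679353932735809 5414
expected holes [[273.1 232.2]
 [363.  184.9]]
```

View pics/w7c.png

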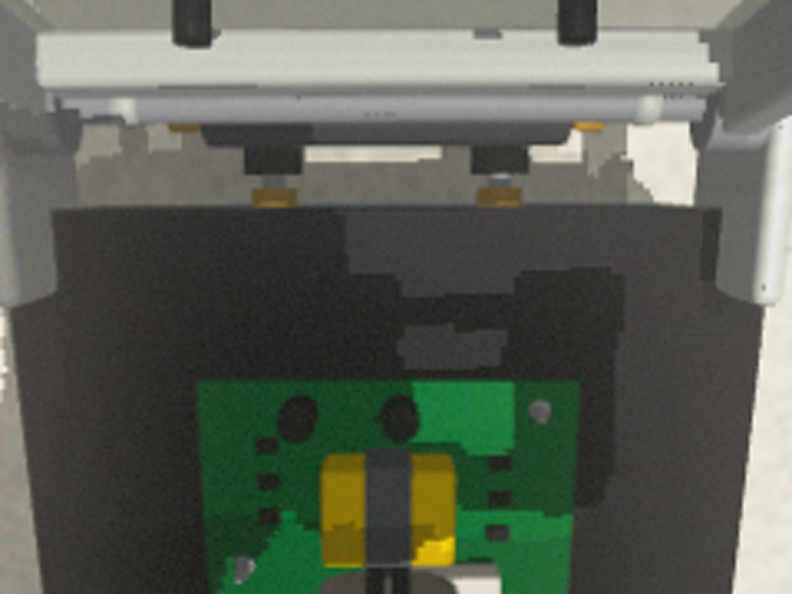

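Both pins show through their holes, at crop (243,568) and (540,411). The board lies flat with its top at 106.8 mm (106.4 nominal), the connector is to the front, and the counterweight rests on the stops. I hand in.

```bash
python3 - <<'E'
from h import *
s=env.get_state(); env.servo_line(s["ee_pos"]+.08*Z,rate=.12); env.hold(.5); print(env.job_done())
E
```

```text
the job is handed in; nothing more can be done
None
```

I handed the job in at about 47 s of the 72 s allowed; the rig returned no verdict. The cover was led back to its stops at about 99° and stays open by itself. The green board lies flat in the nest with both pins through its holes and its white connector to the front, and the robot touched nothing else on the bench.

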